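# Snap a hose clip shut with sprung pliers

## Robot

A 6-joint arm with a two-finger parallel gripper is mounted at the origin on a cart in front of the work surface, level with it; the furniture and walls round the work are solid. World frame = base frame: x ahead of the robot, y to its left, z up, the work surface at z = 0. Lengths are in m, angles in rad, forces in N, time in s.
With the tool pointing down it reaches from about 0.35 to 0.875 m from the base axis. Payload 4.2 kg.
Tool frame: the origin (TCP) lies at the very end of the fingers, on their centre line; the grasp point (between the pads) lies 19 mm behind it; z points along the fingers, x is the direction in which the jaws open and shut, and the axes are right-handed (so a half turn about z gives the same grasp; the last joint's range is limited). The gripper opens to 85 mm and grips with 20 to 120 N. Pads are 22 mm wide; open, the fingers measure 114 mm over their backs; the gripper's body (76 mm by 85 mm) begins 54 mm behind the grasp point. The pads swing forward as they close: fully open they stand 13 mm farther back than shut.
Start: joints at [1.472, 0.385, 0.008, 0, -1.194, -0.259], TCP at [0.219, 0.585, 0.231] pointing down, gripper open.
Joint ranges: [-3.14, 3.14], [-1.21, 2.06], [-1.07, 1.41], [-3.16, 2.05], [-2.99, -0.16], [-3.1, 3.1]. Speed limits (rad/s): [2.79, 2.79, 3.14, 3.14, 3.14, 3.14].

## Interface

Orientations are given as a rotation vector (axis times angle).
In Python, from workcell import read_state, camera, get_calibration, r gives the robot as it stands.
- The arm moves only by the tool move_arm, never from a script. Its argument "commands" is a list of rows, each a list of 5 numbers: the shift along the tool's x, y, z in m, then the turn about the tool's z in degrees, then the finger opening in m, from 0 to 0.0854. In form: [[tx, ty, tz, spin, hand], ...]. A call has 1 to 20 rows; each row shifts and turns the commanded pose from where the row before left it, along the tool's axes as they then stand; what a row does not reach is not made up. A row lasts 1/8 s, in which the tool goes at most 62.5 mm and 10.7 degrees, less where a joint would pass 70% of its speed; a pose out of reach is approached as far as the arm can. A call is refused whole if a number of a shift passes 0.0625 or a number of a turn 10.7, either way. A call with a gripper value outside its range is refused whole. The fingers move at their own pace and stop on an object; "squeeze" is the grip in N (left out, the last holds). Time passes only in rows, so rows that do not move let the fingers close. It gives the time, the measured TCP pose, the force and the opening at its end, in the units of the state.
- read_state(): the state, without advancing time (a new reading comes with each control period).
- camera(name): name is "scene" or "side" or "wrist"; returns the picture (480x640x3 uint8, red, green, blue); there is no depth.
- get_calibration(name): a dict with "mtx" (3x3 intrinsics, pixels), "rvec" (rotation vector, rad) and "tvec" (3), from world to camera coordinates, as OpenCV has them. Camera axes: x right, y down, z forward; pixel columns grow to the right and rows downward; lengths in m; the calibration is good to about 2 mm. A picture is of the moment at which its call begins: read the wrist's pose just before it. get_calibration takes no time and is no camera call; for the wrist camera it gives the pose at the moment of the call.
- r.sign_off(): hands the job in, once; it reports no verdict.
The state is a dict: "t": time; "joint_positions": joint angles; "qd": joint speeds; "joint_torque": joint torques, N m; "tool_pos": TCP position; "ee_rot": TCP orientation; "ft_force": force on the tool from outside, world axes, zero at the start; "ft_torque": the same for the moment, N m; "width": finger opening in m.
Only numpy, scipy, OpenCV 4.12 (cv2) and the standard library are available. Lean on these libraries where they do the work, as an engineer would, in place of code of your own. Each camera call takes 0.05 s, during which the arm holds its last target. There are 200 camera calls.

## Task

Take the sprung clip pliers from their two-rail rest and, reaching over the splash guard with them, squeeze the two tangs of the open hose clip on the coolant pipe together until the clip clicks shut. Close it with the pliers only, never touching the clip with the fingers; then let the jaws open, come away, and lay the pliers back flat across the two rails of the rest as they lay before. Leave the tape roll, the brush and the screwdriver where they are.

Things in the scene. Friction and masses are not known exactly. Their poses are not given: they have to be found in the camera images.
- pliers: Sprung clip pliers, dark steel with black grips, 174 mm long, 65 wide over the handle ends when open, 16 thick, 0.13 kg; flat and open on the rest. Frame of one of the two crossing arms: origin on the pivot axis at the underside; x along the middle line to the jaws (pliers open), z up. Handles 12 mm thick, straight, nearly parallel when open, x = -40 to -112; jaws x = 26 to 62, 12 high.
- pliers_arm (a joint): Closing angle of the pliers, rad: 0 open (stop, spring pushes it there), 0.46 closed; about 0.39 (handles 37 mm wide) when the clip is shut. The gap between the jaws' inner faces at x = 52 mm is 29 mm open and shrinks 52 mm per rad. Work low: a gantry beam crosses overhead along y at world x = 0.58 m, its underside 0.55 m above the worktop.
- pliers_jaw (a point): Middle of the working part of the jaws, at [52, 0, 8] mm in the pliers frame, 117 mm ahead of pliers_handles (it belongs to one arm, so it moves aside up to 10 mm as that arm swings in).
- pliers_handles (a point): Middle between the handles at the place to hold, near the centre of mass, at [-65, 0, 8] mm in the pliers frame. Outer width over both handles here: 62 mm open, less 65 mm per rad of closing. The spring pushes each handle out with 6 N (open) to 9 N: fingers closed to 59 mm hold the pliers with the jaws still open.
- rest: Fixed tool rest: dark base plate 150 x 100 x 6 mm, two grey rails along y, 12 mm wide, at x = -52.5 and +52.5 mm, tops at z = 30, 10 mm high lips at their ends. Origin: centre of its underside. The open pliers lie across both rails, jaws to the rest's +x, pivot over the +x rail at about [52.5, 0, 30] mm, handle ends on the other rail.
- manifold: Fixed coolant manifold. Origin at z = 0 under the splash guard, middle line; x from guard to block. Base 110 wide, 8 high, x -20 to 130 mm. Guard: upright sheet at x = 0, 4 thick, 90 wide, top z = 95. Pipe: 32 mm dia. along x, x 30 to 86, axis z = 45. Block: 80 wide, x 86 to 128, top z = 80. The clip is at x = 60. Jaws must come over the guard, nose 30 to 45 degrees down towards +x.
- clip_grip (a point): Midway between the clip's upright tangs, where the jaws press, one at the +y and one at the -y side: manifold [60, 0, 74] mm at clip_band 0; x along the pipe to the block. Steel tangs 14 mm long along the pipe, 3 thick, reaching 38 mm from the pipe's axis; outer distance here 18 mm open, about 9.5 shut.
- clip_tang (a joint): Closing angle of the clip, rad: 0 open; passes its click at 0.19, then springs on to 0.30 and stays shut. Needs about 7 N on each tang, some 13 N on each handle of the pliers; squeeze with 30 to 60 N.
- clip_band (a joint): Angle of the whole clip round the pipe, rad (-0.08 to 0.30): a soft spring keeps it near 0 and it yields easily (0.4 N m per rad), so that the tangs centre themselves between the jaws. Positive moves the tangs to the manifold's -y.
- tape_roll: Bystander: roll of cream masking tape, 96 mm across, 24 mm high, lying flat. Origin: centre of its underside.
- brush: Bystander: the nearer of two flat brushes, wooden handle, 198 x 31 x 11 mm, lying along its x. Origin: centre of its underside.
- screwdriver_2: Bystander: the nearer of two screwdrivers with a yellow handle, 173 x 27 x 26 mm, lying along its x. Origin: centre of its underside.
There are look-alikes about, which are no part of the job. Leave any orange look-alike of the pliers alone.

How it is judged:
By the outcome, as a careful person would: the job done as asked, in the order asked, and still so for the second after the job is handed in, with the robot touching nothing.
It also fails if it takes over 45 s, if anything falls off the work surface, if the arm or the gripper's body presses on something with over 40 N, if the wrist force passes 120 N, or if a joint passes its speed limit or range.

## Working session

There is one attempt and no reset: what is moved stays moved. The work goes in short steps, Python scripts to look and compute and a tool call to move; the robot and the scene stay as the last step left them, time stands still between calls to the robot, and variables do not carry over. Pictures are saved under pics/ and viewed, about 8 in all and at most 12, crops included, and the job is handed in when it is done.

Besides the shell and the picture viewer there is one more tool, called after ">>>" as name(argument=value, ...) on one line, values as JSON. move_arm: Moves the arm, as the interface text tells. Its arguments: {"type":"object","properties":{"commands":{"type":"array"},"squeeze":{"type":"number"}},"required":["commands"]}

```bash
mkdir -p pics; ls
python3 - <<'E'
from workcell import read_state,camera,get_calibration
import cv2,numpy as np
s=read_state();print(s)
for n in("scene","side"):
    im=camera(n);cv2.imwrite(f"pics/{n}0.png",im[:,:,::-1]);c=get_calibration(n)
    R=cv2.Rodrigues(np.array(c["rvec"],float))[0];print(n,c,-R.T@np.array(c["tvec"]).ravel())
E
```

```text
pics
{'t': 0.0, 'joint_positions': array([ 1.47161205e+00,  3.85549898e-01,  6.62795571e-03, -4.94732630e-04,
       -1.19401136e+00, -2.58600443e-01]), 'qd': array([ 0.00023522, -0.00073433, -0.00084637,  0.0024796 , -0.00015457,
       -0.00079661]), 'joint_torque': array([ 6.51001628e-04, -3.92293239e+01,  1.88396037e+01,  4.18616027e+00,
       -4.64558165e-03,  1.78390712e-05]), 'tool_pos': array([0.21865329, 0.58487808, 0.23022708]), 'ee_rot': array([ 1.78948234e+00, -2.58000942e+00,  2.08543366e-03]), 'ft_force': array([-0.30345546, -0.29657775,  0.68054678]), 'ft_torque': array([0.02781953, 0.02222322, 0.01792278]), 'width': 0.08508412813692096}
scene {'mtx': array([[558.16440435,   0.        , 323.44277515],
       [  0.        , 558.16440435, 239.50352888],
       [  0.        ,   0.        ,   1.        ]]), 'rvec': array([ 2.13001184, -0.89358065,  0.38207703]), 'tvec': array([-0.42833178,  0.32585212,  1.16014958])} [-0.15304227 -0.79088512  0.99331443]
side {'mtx': array([[571.40405521,   0.        , 319.94210818],
       [  0.        , 571.40405521, 236.21360095],
       [  0.        ,   0.        ,   1.        ]]), 'rvec': array([ 0.80685972,  2.29777813, -1.41399317]), 'tvec': array([ 0.45506292, -0.07687774,  1.66567894])} [1.28242079 0.92297662 0.70070669]
```

View pics/scene0.png

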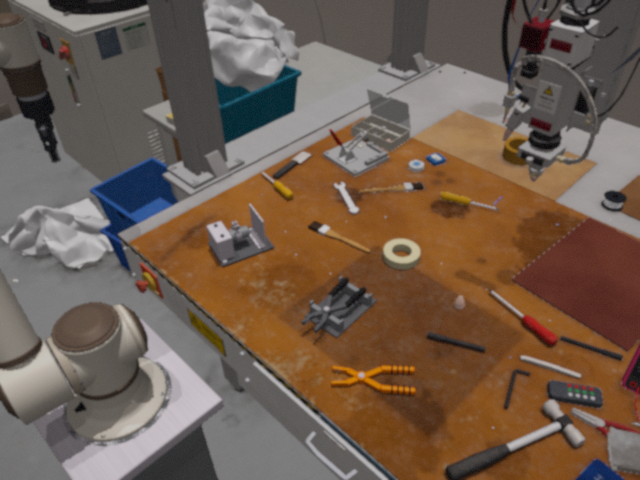

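View pics/side0.png

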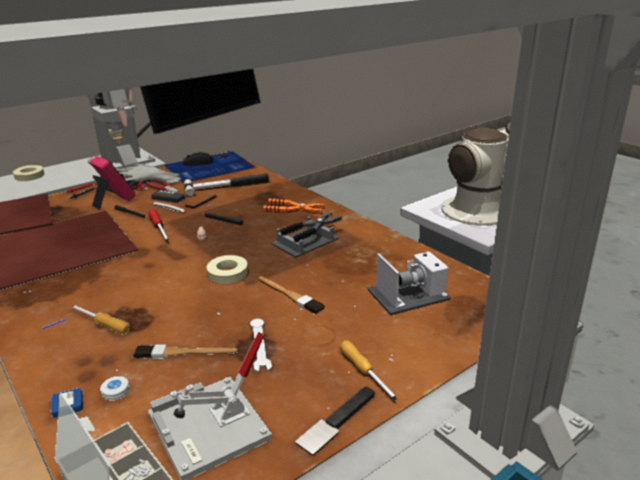

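The scene picture shows these candidates:
- Dark pliers on the grey rest at scene (338,305), side (305,232). These match the description.
- Orange pliers at scene (372,380), side (293,206). This is the look-alike.
- Black bar at scene (455,342). Not pliers.

The manifold is at scene (238,238), side (410,280). The tape is at (402,253), the brush at (338,236) and the nearer yellow screwdriver at about (278,185) or (468,200). I'll check the choice in close crops.

Run:
```python
import cv2,numpy as np
a=cv2.imread("pics/scene0.png");b=cv2.imread("pics/side0.png")
def crop(im,x,y,w=100,h=75):
    c=cv2.resize(im[y:y+h,x:x+w],None,fx=4,fy=4,interpolation=cv2.INTER_CUBIC)
    for i in range(0,w,10):
        cv2.line(c,(i*4,0),(i*4,5 if (x+i)%50 else 14),(0,255,0),1)
        if (x+i)%20==0: cv2.putText(c,str(x+i),(i*4+2,14),0,.35,(255,255,0),1)
    for i in range(0,h,10):
        cv2.line(c,(0,i*4),(6,i*4),(0,255,0),1); cv2.putText(c,str(y+i),(8,i*4+4),0,.35,(255,255,0),1)
    return c
m=np.vstack([np.hstack([crop(a,290,270),crop(a,190,200)]),np.hstack([crop(b,260,190),crop(b,360,240)])])
cv2.imwrite("pics/m1.png",m)
```

```text
(no output)
```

View pics/m1.png

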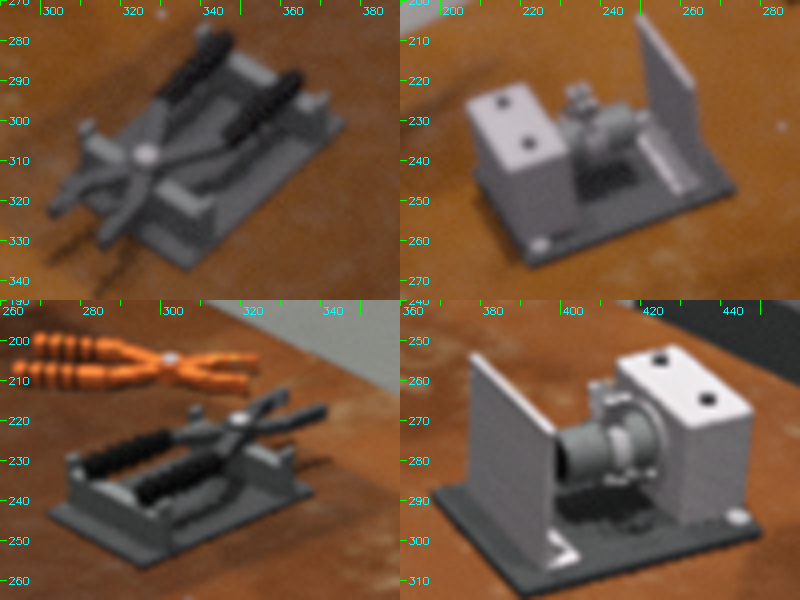

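```bash
cat > fit.py <<'E'
from workcell import *
import cv2,numpy as np
from scipy.optimize import least_squares
def proj(n,P):
    c=get_calibration(n);return cv2.projectPoints(np.array(P,float),np.array(c["rvec"],float),np.array(c["tvec"],float),np.array(c["mtx"],float),None)[0].reshape(-1,2)
def world(p,L):
    L=np.array(L,float)/1000;c,s=np.cos(p[2]),np.sin(p[2])
    return np.c_[p[0]+c*L[:,0]-s*L[:,1],p[1]+s*L[:,0]+c*L[:,1],L[:,2]]
def fit(obs,p0):
    f=lambda p:np.concatenate([(proj(n,world(p,[o[:3] for o in O]))-[o[3:] for o in O]).ravel() for n,O in obs.items()])
    r=least_squares(f,p0,loss='soft_l1');return r.x,np.round(f(r.x).reshape(-1,2),1)
E
python3 - <<'E'
from fit import *
man={"scene":[(-20,55,8,273.8,247),(130,55,8,223.3,267),(0,-45,95,250.3,203.5),(0,45,95,263.5,222),(128,-40,80,206.8,225),(86,-40,80,221.3,220.8),(128,40,80,217.5,243),(86,40,80,230.8,237.5)],
"side":[(-20,55,8,368,288),(-20,-55,8,391.8,314.3),(130,-55,8,450.5,298.3),(0,45,95,377.8,253.8),(0,-45,95,398.8,272.8),(128,40,80,429.3,251.8),(86,40,80,414,254.5),(128,-40,80,448,266.8),(86,-40,80,433,271.8)]}
rest={"scene":[(-75,50,6,376,301),(75,50,6,336.8,337.2)],"side":[(-75,50,6,272,243.5),(-75,-50,6,295.8,256.5),(75,-50,6,338.3,238)]}
pl={"scene":[(0,0,46,326.8,308.5)],"side":[(0,0,46,319.5,219.5)]}
for o,p0 in((man,(.5,.4,2)),(rest,(.5,.1,3))):
    for y in range(-3,4):
        p,e=fit(o,(p0[0],p0[1],y));
        if abs(e).max()<5: print(p,np.degrees(p[2]),e.tolist()); break
p,e=fit(pl,(.5,.1,p[2]));print(p,e)
E
```

```text
[ 0.5300544   0.17538969 -3.4088784 ] -195.31434525249048 [[0.3, -2.0], [-1.4, -2.3], [-1.7, -1.2], [-0.8, -1.9], [-1.6, -1.9], [-1.1, -2.9], [-1.1, -2.9], [1.1, -2.9], [-1.2, -1.1], [-1.2, -1.8], [0.5, -2.1], [-0.0, -0.5], [-0.5, -0.2], [-0.5, -3.1], [-1.2, -2.1], [1.1, -2.0], [-0.7, -2.9]]
[ 0.49758432 -0.16518447 -3.06554095] -175.64255836645907 [[0.2, -2.0], [-0.4, -0.6], [-0.8, -1.8], [0.1, -1.5], [0.6, -2.2]]
[ 0.44633121 -0.17036758 -3.06554095] [[-0.4 -0.1]
 [-0.4 -0.4]]
```

The close crop confirms the choice. The dark-steel pliers with black grips lie on the rest with jaws towards the robot, and the orange pair beside them is the look-alike. The tool only stays vertical, so I'll pivot the pliers nose-down in the grip by pressing their tail on the top edge of the guard. Next I'll approach and take a wrist view.

```bash
cat > go.py <<'E'
from fit import *
import sys
from scipy.spatial.transform import Rotation as Ro
def plan(target,yaw,n):
    """rows of tool-frame shifts to bring TCP to target (m) and tool x to yaw (deg), spin taken after each shift"""
    s=read_state();R=Ro.from_rotvec(s["ee_rot"]).as_matrix();y0=np.degrees(np.arctan2(R[1,0],R[0,0]))
    d=np.array(target)-s["tool_pos"]
    dy=(yaw-y0+180)%360-180 if yaw is not None else 0
    print("tcp",s["tool_pos"].round(4),"yaw",round(y0,2),"q6",s["joint_positions"][5].round(2),"t",s["t"],"world d",d.round(4),"dyaw",round(dy,1))
    for k in range(n):
        a=np.radians(y0+dy*k/n);c,q=np.cos(a),np.sin(a)
        Rk=np.array([[c,q,0],[q,-c,0],[0,0,-1]]) # columns: tool axes (tool down)
        t=Rk.T@d/n;print("[%.4f,%.4f,%.4f,%.1f]"%(*t,-dy/n),end=",")
    print()
if __name__=="__main__":
    a=sys.argv[1:];plan([float(v) for v in a[:3]],None if a[3]=="-" else float(a[3]),int(a[4]))
E
python3 go.py .53 -.165 .2 94.4 14;python3 go.py .53 -.165 .2 -85.6 14 | head -1
python3 - <<'E'
from fit import *
print(proj("scene",[(.58,y,.55) for y in(-.5,0,.5)]),proj("side",[(.58,y,.55) for y in(-.5,0,.5)]))
from scipy.spatial.transform import Rotation as Ro
print(Ro.from_rotvec(read_state()["ee_rot"]).as_matrix().round(3))
c=get_calibration("wrist");R=cv2.Rodrigues(c["rvec"])[0];print(-R.T@c["tvec"],R)
E
```

```text
tcp [0.2187 0.5849 0.2303] yaw -110.51 q6 -0.26 t 0.1 world d [ 0.3113 -0.7499 -0.0303] dyaw -155.1
[0.0424,-0.0396,0.0022,11.1],[0.0340,-0.0470,0.0022,11.1],[0.0243,-0.0527,0.0022,11.1],[0.0137,-0.0563,0.0022,11.1],[0.0027,-0.0579,0.0022,11.1],[-0.0085,-0.0574,0.0022,11.1],[-0.0194,-0.0547,0.0022,11.1],[-0.0295,-0.0499,0.0022,11.1],[-0.0386,-0.0433,0.0022,11.1],[-0.0462,-0.0351,0.0022,11.1],[-0.0521,-0.0256,0.0022,11.1],[-0.0560,-0.0151,0.0022,11.1],[-0.0579,-0.0041,0.0022,11.1],[-0.0576,0.0071,0.0022,11.1],
tcp [0.2187 0.5849 0.2303] yaw -110.51 q6 -0.26 t 0.1 world d [ 0.3113 -0.7499 -0.0303] dyaw 24.9
[[539.87281615 145.45519625]
 [308.32703334  55.41085748]
 [168.56043847   1.05793226]] [[194.07375452  12.29410372]
 [313.5468808   31.07344297]
 [545.88225259  67.59299261]]
[[-0.35  -0.937 -0.001]
 [-0.937  0.35  -0.002]
 [ 0.002 -0.    -1.   ]]
[0.28534485 0.5600208  0.37128952] [[-0.34895886 -0.93713391  0.00278417]
 [-0.89943687  0.33575293  0.27979151]
 [-0.2631369   0.09513154 -0.96005675]]
```

```bash
python3 go.py .53 -.165 .2 94.4 16
```

```text
tcp [0.2187 0.5849 0.2303] yaw -110.51 q6 -0.26 t 0.1 world d [ 0.3113 -0.7499 -0.0303] dyaw -155.1
[0.0371,-0.0346,0.0019,9.7],[0.0307,-0.0404,0.0019,9.7],[0.0235,-0.0450,0.0019,9.7],[0.0156,-0.0483,0.0019,9.7],[0.0072,-0.0502,0.0019,9.7],[-0.0013,-0.0507,0.0019,9.7],[-0.0099,-0.0498,0.0019,9.7],[-0.0181,-0.0474,0.0019,9.7],[-0.0258,-0.0437,0.0019,9.7],[-0.0328,-0.0387,0.0019,9.7],[-0.0389,-0.0326,0.0019,9.7],[-0.0438,-0.0256,0.0019,9.7],[-0.0475,-0.0179,0.0019,9.7],[-0.0498,-0.0096,0.0019,9.7],[-0.0507,-0.0011,0.0019,9.7],[-0.0502,0.0075,0.0019,9.7],
```

>>> move_arm(commands=[[0.037,-0.035,0.002,9.7,0.0854],[0.031,-0.04,0.002,9.7,0.0854],[0.024,-0.045,0.002,9.7,0.0854],[0.016,-0.048,0.002,9.7,0.0854],[0.007,-0.05,0.002,9.7,0.0854],[-0.001,-0.051,0.002,9.7,0.0854],[-0.01,-0.05,0.002,9.7,0.0854],[-0.018,-0.047,0.002,9.7,0.0854],[-0.026,-0.044,0.002,9.7,0.0854],[-0.033,-0.039,0.002,9.7,0.0854],[-0.039,-0.033,0.002,9.7,0.0854],[-0.044,-0.026,0.002,9.7,0.0854],[-0.047,-0.018,0.002,9.7,0.0854],[-0.05,-0.01,0.002,9.7,0.0854],[-0.051,-0.001,0.002,9.7,0.0854],[-0.05,0.007,0.002,9.7,0.0854],[0,0,0,0,0.0854]], squeeze=40)

```text
t: 2.22
tool_pos: [0.5279, -0.1695, 0.198]
ee_rot: [-2.142, -2.297, 0.002]
ft_force: [-0.6, 0.1, -0.8]
width: 0.0854
```

```bash
python3 - <<'E'
from fit import *
c=get_calibration("wrist");np.savez("w1.npz",**{k:np.array(c[k],float) for k in("mtx","rvec","tvec")})
im=camera("wrist")[:,:,::-1];cv2.imwrite("pics/w1.png",im)
P=world((.4463,-.1704,-3.0655),[(0,0,46),(62,0,38),(-112,0,38),(-65,0,38)]);print(proj("wrist",P).round(0))
E
python3 go.py .53 -.165 .2 94.4 1
```

```text
[[322. 122.]
 [322.  37.]
 [322. 253.]
 [322. 201.]]
tcp [ 0.5273 -0.1681  0.1982] yaw 94.15 q6 -1.48 t 2.275 world d [0.0027 0.0031 0.0018] dyaw 0.3
[0.0029,0.0029,-0.0018,-0.3],
```

View pics/w1.png

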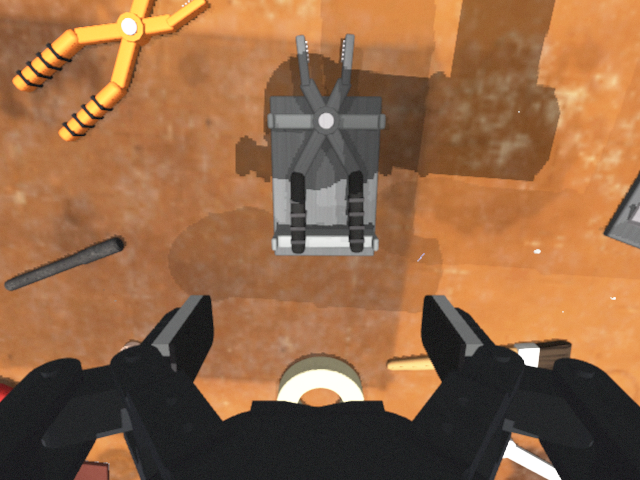

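The wrist view shows the pliers open on the rest: pivot at (326,121), jaw tips at (301,38) and (349,38), handle ends at (298,250) and (357,248). The orange look-alike is at (130,28).

```bash
python3 - <<'E'
from fit import *
o={"wrist":[(0,0,46,326,121),(62,0,42,325,37),(-112,0,44,327.5,250)]}
p,e=fit(o,(.446,-.17,-3.06));print(p,np.degrees(p[2]),e.tolist());print(world(p,[(-65,0,38),(-112,0,44)]))
print(read_state()["joint_positions"].round(2))
E
python3 go.py .511 -.165 .016 94.4 1
```

```text
[ 0.44583282 -0.16724759 -3.04879299] -174.68297079946305 [[0.1, 0.2], [-0.1, -2.2], [-0.0, 4.8]]
[[ 0.51055313 -0.16122426  0.038     ]
 [ 0.5573509  -0.15686894  0.044     ]]
[-0.02  0.29 -0.22 -0.   -1.06 -1.48]
tcp [ 0.5273 -0.1681  0.1982] yaw 94.15 q6 -1.48 t 2.275 world d [-0.0163  0.0031 -0.1822] dyaw 0.3
[0.0043,-0.0161,0.1822,-0.3],
```

>>> move_arm(commands=[[0.004,-0.008,0.045,-1,0.0854],[0.004,-0.008,0.045,0,0.0854],[0,0,0.045,0,0.0854],[0,0,0.025,0,0.0854],[0,0,0.015,0,0.0854],[0,0,0.007,0,0.0854],[0,0,0,0,0.0854]])

```text
t: 3.15
tool_pos: [0.5114, -0.1599, 0.0177]
ee_rot: [2.115, 2.322, 0.001]
ft_force: [0.3, 0.4, 0.3]
width: 0.0852
```

```bash
python3 go.py .511 -.1615 .016 95.1 1
python3 - <<'E'
from fit import *
im=camera("wrist")[:,:,::-1];cv2.imwrite("pics/w2.png",im)
E
```

```text
tcp [ 0.5114 -0.1599  0.0177] yaw 95.34 q6 -1.48 t 3.15 world d [-0.0004 -0.0016 -0.0017] dyaw -0.2
[-0.0015,-0.0005,0.0017,0.2],
```

View pics/w2.png

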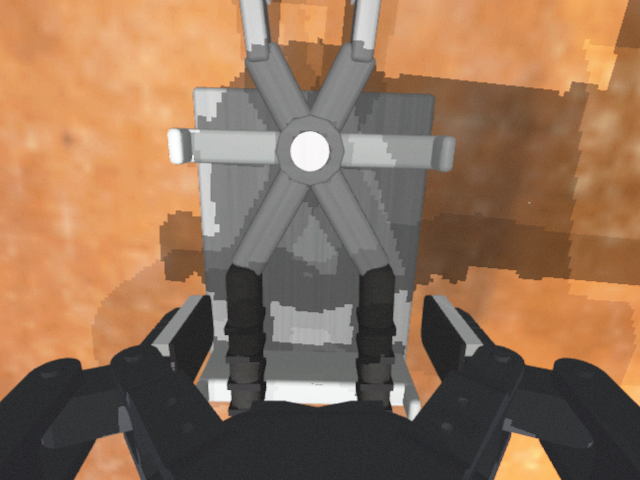

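The fingers straddle the black grips, with the handle centre at u≈311 against the finger centre at u≈317, about 2 mm off. I'll correct that and close.

>>> move_arm(commands=[[-0.002,0,0.001,0,0.075],[0,0,0,0,0.068],[0,0,0,0,0.063],[0,0,0,0,0.059],[0,0,0,0,0.059],[0,0,0,0,0.059]])

```text
t: 3.95
tool_pos: [0.5121, -0.1625, 0.0174]
ee_rot: [2.114, 2.321, 0.001]
ft_force: [-0.8, -0.2, 4.8]
width: 0.0593
```

>>> move_arm(commands=[[0,0,-0.01,0,0.059],[0,0,-0.02,0,0.059],[0,0,-0.04,0,0.059],[0,0,-0.05,0,0.059],[0,0,-0.04,0,0.059],[0,0,0,0,0.059]])

```text
t: 4.7
tool_pos: [0.5131, -0.1622, 0.1802]
ee_rot: [2.112, 2.317, 0.008]
ft_force: [0.0, 0.2, -2.2]
width: 0.059
```

Run:
```python
from fit import *
print(read_state())
im=camera("wrist")[:,:,::-1];im2=camera("side")[:,:,::-1]
cv2.imwrite("pics/w3.png",np.hstack([cv2.resize(im,(400,300)),cv2.resize(im2[130:280,230:430],(400,300))]))
```

```text
{'t': 4.7, 'joint_positions': array([-4.53213463e-03,  2.78233607e-01, -2.86956110e-01,  4.45547995e-04,
       -9.97516387e-01, -1.47369993e+00]), 'qd': array([-0.00198836,  0.0518325 , -0.07563798, -0.03226229,  0.01922993,
       -0.00173699]), 'joint_torque': array([-5.53749176e-02, -3.37512839e+01,  1.82456893e+01,  4.19607818e+00,
       -1.06354952e-01,  2.47768075e-04]), 'tool_pos': array([ 0.51307527, -0.1622384 ,  0.18023904]), 'ee_rot': array([2.11178727, 2.31746184, 0.00806441]), 'ft_force': array([ 0.00796049,  0.23826173, -2.15929815]), 'ft_torque': array([0.03097889, 0.02739099, 0.01651641]), 'width': 0.0590410620607733}
```

View pics/w3.png

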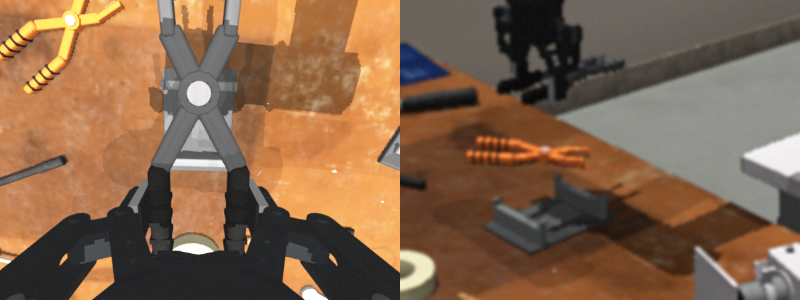

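The pliers are held level between the pads with the jaws still open. Next I'll go beside the manifold and take a wrist view to refine its pose.

```bash
python3 go.py .553 .107 .15 74.7 7
```

```text
tcp [ 0.5105 -0.1619  0.1762] yaw 95.27 q6 -1.47 t 4.8 world d [ 0.0425  0.2689 -0.0262] dyaw -20.6
[0.0377,0.0096,0.0037,2.9],[0.0381,0.0076,0.0037,2.9],[0.0385,0.0057,0.0037,2.9],[0.0387,0.0037,0.0037,2.9],[0.0388,0.0017,0.0037,2.9],[0.0389,-0.0003,0.0037,2.9],[0.0388,-0.0023,0.0037,2.9],
```

>>> move_arm(commands=[[0.038,0.01,0.004,2.9,0.059],[0.038,0.008,0.004,2.9,0.059],[0.038,0.006,0.004,2.9,0.059],[0.039,0.004,0.004,2.9,0.059],[0.039,0.002,0.004,2.9,0.059],[0.039,0,0.003,2.9,0.059],[0.039,-0.002,0.003,2.9,0.059],[0,0,0,0,0.059],[0,0,0,0,0.059]])

```text
t: 5.92
tool_pos: [0.5544, 0.1066, 0.1488]
ee_rot: [-2.491, -1.912, 0.005]
ft_force: [0.3, -0.2, -1.5]
width: 0.0591
```

Run:
```python
from fit import *
c=get_calibration("wrist");np.savez("w4.npz",**{k:np.array(c[k],float) for k in("mtx","rvec","tvec")})
im=camera("wrist")[:,:,::-1];cv2.imwrite("pics/w4.png",cv2.resize(im,(800,600)))
s=read_state();print(s["tool_pos"],s["ee_rot"],s["joint_positions"].round(2),s["t"],c["mtx"][0])
P=world((.530,.1754,np.radians(164.7)),[(0,45,95),(0,-45,95),(86,40,80),(60,0,83)]);print((proj("wrist",P)*1.25).round(0))
```

```text
[0.55457172 0.10624624 0.14922504] [-2.4922778  -1.91147743  0.00420185] [ 0.48  0.36 -0.26 -0.   -0.96 -2.31] 5.975 [353.24603318   0.         316.97287484]
[[432. 236.]
 [635. 237.]
 [447.  27.]
 [538.  94.]]
```

View pics/w4.png

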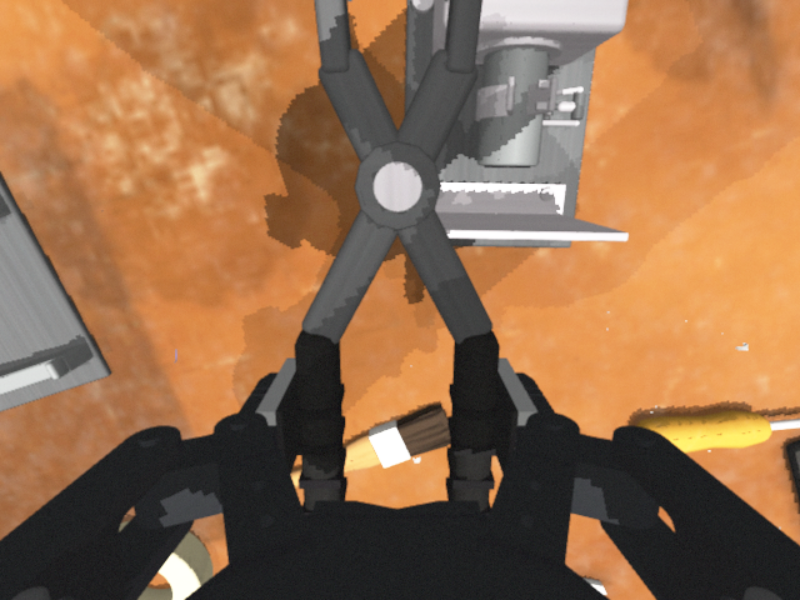

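Run:
```python
from fit import *
for yaw in(164.7,164.0,165.4):
    O=[(0,-45,95,628/1.25,236.5/1.25)]
    f=lambda p:(proj("wrist",world((p[0],p[1],np.radians(yaw)),[O[0][:3]]))-[O[0][3:]]).ravel()
    p=least_squares(f,(.53,.175)).x;print(yaw,p)
    L=[(0,0,95),(-20,-55,8),(30,16,45),(30,-16,45),(60,0,83),(60,10.5,83),(60,-10.5,83),(0,-45,8),(86,-40,80)]
    print((proj("wrist",world((*p,np.radians(yaw)),L))*1.25).round(0).tolist())
```

```text
164.7 [0.52878446 0.1722782 ]
[[526.0, 236.0], [571.0, 248.0], [475.0, 166.0], [535.0, 166.0], [531.0, 93.0], [506.0, 93.0], [555.0, 93.0], [559.0, 216.0], [629.0, 27.0]]
164.0 [0.52825507 0.17242651]
[[526.0, 235.0], [571.0, 248.0], [476.0, 164.0], [536.0, 166.0], [532.0, 91.0], [508.0, 91.0], [557.0, 92.0], [559.0, 216.0], [632.0, 27.0]]
165.4 [0.52931563 0.17213637]
[[526.0, 237.0], [571.0, 248.0], [474.0, 167.0], [534.0, 167.0], [529.0, 94.0], [504.0, 94.0], [553.0, 94.0], [559.0, 216.0], [627.0, 28.0]]
```

The picture shows the guard's right top corner at (628,236), the pipe at u=483–540 and the clip tangs at about (512,93) and (545,95), so manifold ≈ (0.529, 0.173, 164.8°). Now I'll spin 180° and bring the tail over the guard.

>>> move_arm(commands=[[0,0,0,-10,0.059],[0,0,0,-10,0.059],[0,0,0,-10,0.059],[0,0,0,-10,0.059],[0,0,0,-10,0.059],[0,0,0,-10,0.059],[0,0,0,-10,0.059],[0,0,0,-10,0.059],[0,0,0,-10,0.059],[0,0,0,-10,0.059],[0,0,0,-10,0.059],[0,0,0,-10,0.059],[0,0,0,-10,0.059],[0,0,0,-10,0.059],[0,0,0,-10,0.059],[0,0,0,-10,0.059],[0,0,0,-10,0.059],[0,0,0,-10,0.059],[-0.03,0,0.01,0,0.059],[-0.028,0,0.015,0,0.059]])

```text
t: 8.48
tool_pos: [0.571, 0.1629, 0.1253]
ee_rot: [-1.909, 2.493, -0.0]
ft_force: [0.6, -0.5, -0.5]
width: 0.0588
```

```bash
python3 go.py .5695 .1623 .10 -105.2 1; python3 -c "
from workcell import *;s=read_state();print(s['ft_force'],s['joint_positions'].round(2),s['width'])"
```

```text
tcp [0.571  0.1629 0.1253] yaw -105.12 q6 0.76 t 8.475 world d [-0.0015 -0.0006 -0.0253] dyaw -0.1
[0.0010,0.0013,0.0253,0.1],
[ 0.608234   -0.54517356 -0.50075466] [ 0.55  0.43 -0.21  0.   -0.93  0.76] 0.05879259858356677
```

>>> move_arm(commands=[[0.001,0.001,0.02,0,0.059],[0,0,0.018,0,0.059],[0,0,0.005,0,0.059],[0,0,0.005,0,0.059],[0,0,0.005,0,0.059],[0,0,0.005,0,0.059],[0,0,0,0,0.059]])

```text
t: 9.35
tool_pos: [0.5693, 0.1625, 0.0671]
ee_rot: [-1.912, 2.492, 0.0]
ft_force: [0.5, 0.2, -0.8]
width: 0.059
```

Run:
```python
from fit import *
im=camera("wrist")[:,:,::-1];im2=camera("side")[:,:,::-1]
cv2.imwrite("pics/w5.png",np.hstack([cv2.resize(im,(400,300)),cv2.resize(im2[190:340,290:490],(400,300))]))
s=read_state();print(s["tool_pos"],s["width"],s["ft_force"])
```

```text
[0.5692821  0.16250808 0.06737303] 0.05902212433666851 [ 0.41155004 -0.30522766 -1.20368602]
```

View pics/w5.png

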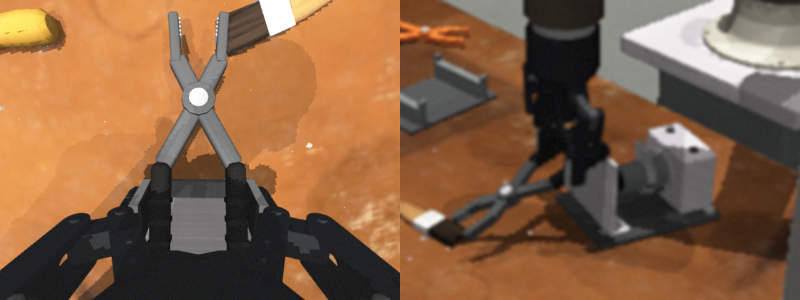

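The pivoting works: the pliers lean about 22° nose-down, held by the guard. The brush bristles are next to the right jaw at wrist (228,50), so I'll shift away from the brush and towards the guard before tilting further.

>>> move_arm(commands=[[0,0,-0.01,0,0.059],[-0.008,0.008,0,0,0.059],[0,0.008,0,0,0.059],[0,0,0.003,0,0.059],[0,0,0.003,0,0.059],[0,0,0.003,0,0.059],[0,0,0.002,0,0.059],[0,0,0,0,0.059]])

```text
t: 10.45
tool_pos: [0.5569, 0.1744, 0.067]
ee_rot: [-1.911, 2.491, -0.001]
ft_force: [0.3, -0.7, 3.5]
width: 0.0593
```

Run:
```python
from fit import *
im=camera("wrist")[:,:,::-1];im2=camera("side")[:,:,::-1]
cv2.imwrite("pics/w6.png",np.hstack([cv2.resize(im,(400,300)),cv2.resize(im2[190:340,290:490],(400,300))]))
s=read_state();print(s["tool_pos"],s["width"],s["ft_force"],s["t"])
```

```text
[0.5568924  0.17440856 0.06702973] 0.059567699384704575 [ 1.77392077 -0.98019801  4.32807864] 10.55
```

View pics/w6.png

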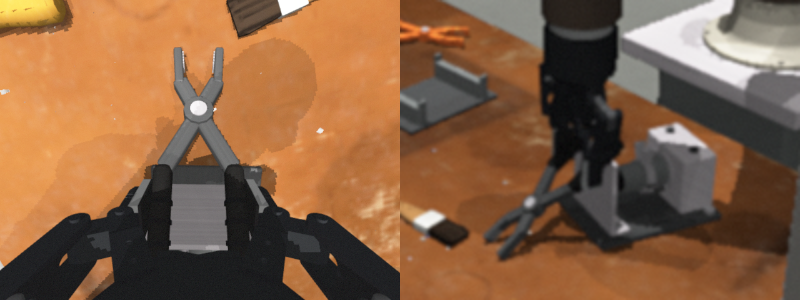

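Tilted further, with the brush clear and tips at wrist (179,48) and (218,48), half scale. I'll estimate the tilt from the picture.

Run:
```python
from fit import *
from scipy.spatial.transform import Rotation as Ro
s=read_state();R=Ro.from_rotvec(s["ee_rot"]).as_matrix()
def pt(th,o,x,h,xg=65): # tool frame; line through (0,0,-o)
    a=x+xg;return np.array([0,-a*np.cos(th)-h*np.sin(th),-o+a*np.sin(th)-h*np.cos(th)])/1000
obs=[(0,8,171),(62,5,77)]
for xg in(62,65,68):
    f=lambda p:[proj("wrist",[s["tool_pos"]+R@pt(p[0],p[1],x,h,xg)])[0][1]-v for x,h,v in obs]
    r=least_squares(f,(.6,20),x_scale=(.1,5));print(xg,np.degrees(r.x[0]),r.x[1],r.fun)
```

```text
62 37.621291064714484 0.6720947564446198 [1.70530257e-13 2.84217094e-14]
65 40.1285956640025 13.590498474004601 [ 2.44426701e-12 -1.90425453e-12]
68 42.34805844185139 25.62983585958827 [1.23350219e-11 1.38413725e-11]
```

Tilt is about 38–40°, as wanted. Next I'll lift away, spin back 180° and go to a point above the work position.

>>> move_arm(commands=[[0,-0.002,-0.03,0,0.059],[0,-0.022,-0.04,0,0.059],[0,-0.02,-0.04,5,0.059],[0,0,0,10,0.059],[0,0,0,10,0.059],[0,0,0,10,0.059],[0,0,0,10,0.059],[0,0,0,10,0.059],[0,0,0,10,0.059],[0,0,0,10,0.059],[0,0,0,10,0.059],[0,0,0,10,0.059],[0,0,0,10,0.059],[0,0,0,10,0.059],[0,0,0,10,0.059],[0,0,0,10,0.059],[0,0,0,10,0.059],[0,0,0,10,0.059],[0,0,0,10,0.059],[0,0,0,10,0.059]])

```text
t: 13.05
tool_pos: [0.5973, 0.1627, 0.1747]
ee_rot: [-2.412, -2.011, 0.005]
ft_force: [-0.1, 0.3, -0.8]
width: 0.0595
```

```bash
python3 go.py .5599 .1649 .165 74.8 1; python3 -c "
from workcell import *;s=read_state();print(s['ft_force'],s['joint_positions'].round(2),s['width'])"
```

```text
tcp [0.5973 0.1627 0.1747] yaw 79.64 q6 -2.28 t 13.05 world d [-0.0374  0.0022 -0.0097] dyaw -4.8
[-0.0045,-0.0372,0.0097,4.8],
[-0.10263402  0.34007424 -0.83152075] [ 0.53  0.42 -0.09 -0.   -1.07 -2.28] 0.05948993500718786
```

>>> move_arm(commands=[[-0.004,-0.018,0.004,4.8,0.059],[-0.003,-0.019,0.005,0,0.059],[0,0,0,0,0.059]])

```text
t: 13.42
tool_pos: [0.5588, 0.1637, 0.1659]
ee_rot: [-2.488, -1.916, 0.006]
ft_force: [0.1, 0.3, -1.0]
width: 0.0592
```

```bash
python3 - <<'E'
from fit import *
im=camera("wrist")[:,:,::-1];im2=camera("side")[:,:,::-1]
cv2.imwrite("pics/w7.png",np.hstack([cv2.resize(im[:360,160:480],(533,600)),np.vstack([cv2.resize(im2[190:340,335:468],(267,300))]*1+[np.zeros((300,267,3),np.uint8)])]))
E
python3 go.py .5599 .1649 .165 74.8 1
```

```text
tcp [0.5608 0.1641 0.1669] yaw 75.22 q6 -2.39 t 13.525 world d [-0.0009  0.0008 -0.0019] dyaw -0.4
[0.0005,-0.0011,0.0019,0.4],
```

View pics/w7.png

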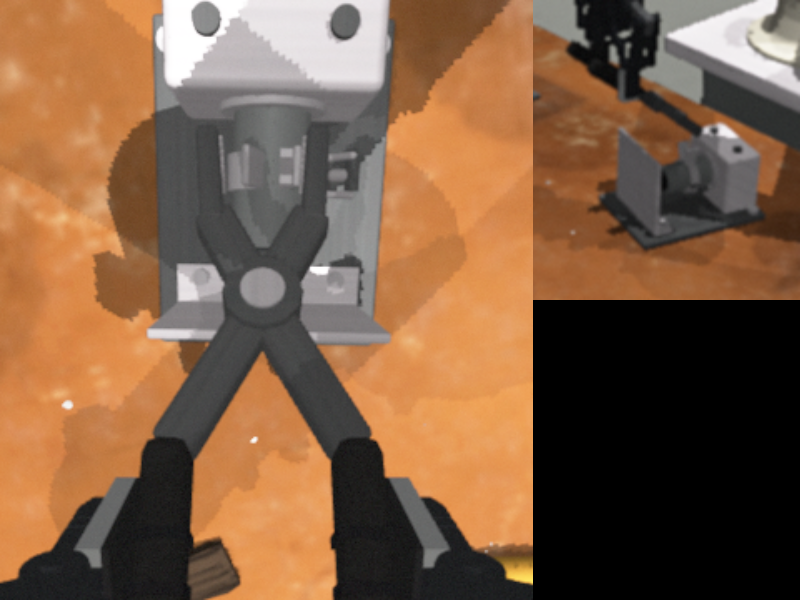

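The jaws are above the clip. Tangs are at about (250,165) and (290,168), the pipe axis at u≈271, jaw mid at u≈262, and the guard runs from (150,332) to (388,337). I'll compute the remaining offset.

Run:
```python
from fit import *
from scipy.spatial.transform import Rotation as Ro
s=read_state();R=Ro.from_rotvec(s["ee_rot"]).as_matrix();c=get_calibration("wrist")
Rc=cv2.Rodrigues(np.array(c["rvec"]))[0];C=-Rc.T@np.array(c["tvec"]).ravel()
def ray(u,v,z):
    d=Rc.T@np.linalg.inv(c["mtx"])@[160+u/1.6656,v/1.6667,1];P=C+d*(z-C[2])/d[2];return P,(R.T@(P-s["tool_pos"])*1000).round(1)
for n,u,v,z in(("tangs",271,165,.08),("tang top",271,165,.083),("guardL",150,330,.095),("guardR",390,338,.095),("pipe end blk",272,100,.061),("blockL",163,85,.08),("blockR",388,80,.08),("jawtipL",208,127,.105),("jawtipR",317,127,.105)): print(n,*ray(u,v,z))
```

```text
tangs [0.47333644 0.19021121 0.08      ] [  3.  -91.2  86.9]
tang top [0.47359084 0.19010101 0.083     ] [  2.9 -90.9  83.9]
guardL [0.51792648 0.13288833 0.095     ] [-41.1 -33.5  71.9]
guardR [0.54304213 0.21704428 0.095     ] [ 46.7 -30.7  71.9]
pipe end blk [0.44936817 0.19706155 0.061     ] [   3.5 -116.1  105.9]
blockL [0.43838806 0.16017621 0.08      ] [ -35.  -117.3   87. ]
blockR [0.45684028 0.23664277 0.08      ] [  43.6 -119.    86.9]
jawtipL [0.45946696 0.17277078 0.105     ] [ -17.5 -100.2   61.9]
jawtipR [0.46824839 0.20621726 0.105     ] [  17.1 -100.2   61.9]
```

>>> move_arm(commands=[[0.003,-0.002,0,0.6,0.059],[0,0,0,0,0.059],[0,0,0.01,0,0.059],[0,0,0.01,0,0.059],[0,0,0.007,0,0.059],[0,0,0.006,0,0.059],[0,0,0,0,0.059]])

```text
t: 14.4
tool_pos: [0.5594, 0.1673, 0.1336]
ee_rot: [-2.499, -1.904, 0.002]
ft_force: [0.8, -0.1, -1.6]
width: 0.0589
```

Run:
```python
from fit import *
im=camera("wrist")[:,:,::-1];im2=camera("side")[:,:,::-1]
cv2.imwrite("pics/w8.png",np.hstack([cv2.resize(im[60:260,220:420],(400,400),interpolation=cv2.INTER_CUBIC),cv2.resize(im2[230:330,360:460],(400,400),interpolation=cv2.INTER_CUBIC)]))
s=read_state();print(s["tool_pos"],s["ft_force"],s["width"],s["t"])
```

```text
[0.55984621 0.16753677 0.13448459] [-0.7514285   1.00656189 -0.74359153] 0.05938143771542553 14.5
```

View pics/w8.png

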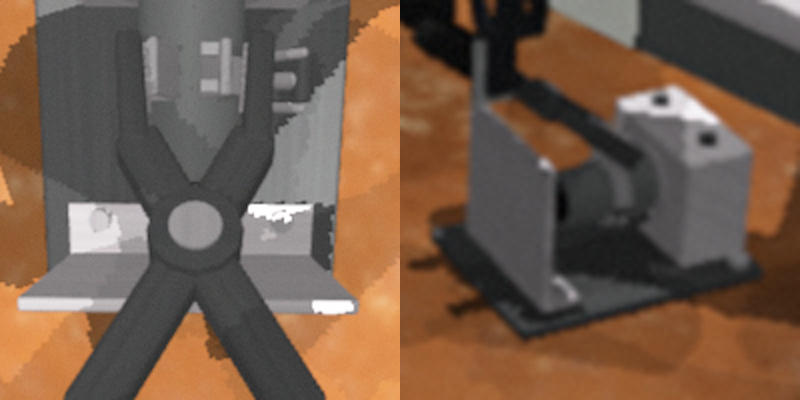

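The jaws straddle both tangs (clip parts at u≈150–235 between inner jaw faces at 145 and 245) with no contact force. I'll squeeze now.

>>> move_arm(commands=[[0,0,0,0,0.055],[0,0,-0.001,0,0.051],[0,0,0,0,0.048],[0,0,-0.001,0,0.045],[0,0,0,0,0.042],[0,0,-0.001,0,0.039],[0,0,0,0,0.036],[0,0,0,0,0.036],[0,0,0,0,0.036]], squeeze=45)

```text
t: 15.62
tool_pos: [0.5592, 0.1673, 0.137]
ee_rot: [-2.499, -1.903, 0.002]
ft_force: [-1.2, -1.2, -1.7]
width: 0.0367
```

Run:
```python
from fit import *
im=camera("wrist")[:,:,::-1]
cv2.imwrite("pics/w9.png",cv2.resize(im[40:260,200:440],None,fx=2.5,fy=2.5,interpolation=cv2.INTER_CUBIC))
s=read_state();print(s["tool_pos"],s["ft_force"],s["width"],s["t"])
```

```text
[0.5591764  0.16731706 0.13700971] [-0.76903563 -1.58176516 -1.29227694] 0.03657632031955495 15.675
```

View pics/w9.png

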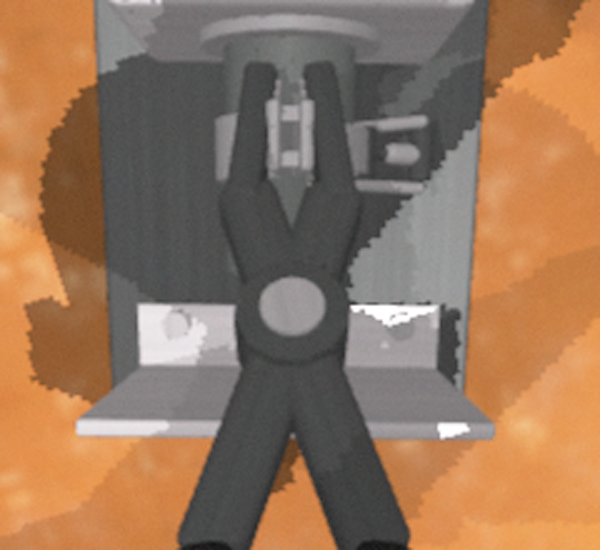

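The tangs are pressed between the jaws at u≈270–310. I'll press a little further to be sure of the click, then open.

>>> move_arm(commands=[[0,0,0,0,0.034],[0,0,0,0,0.034],[0,0,0,0,0.034]])

```text
t: 16.05
tool_pos: [0.5593, 0.1673, 0.1371]
ee_rot: [-2.499, -1.903, 0.001]
ft_force: [-1.6, -2.2, -1.5]
width: 0.0365
```

```bash
python3 -c "
from workcell import *;s=read_state();print(s['tool_pos'],s['ft_force'],s['width'])"
```

```text
[0.55927869 0.16733287 0.13709171] [-1.60042162 -2.15284438 -1.45758264] 0.036475161992630324
```

>>> move_arm(commands=[[0,0,0,0,0.04],[0,0,0.001,0,0.044],[0,0,0,0,0.049],[0,0,0.001,0,0.054],[0,0,0,0,0.059],[0,0,0,0,0.059]])

```text
t: 16.8
tool_pos: [0.56, 0.1677, 0.1355]
ee_rot: [2.499, 1.904, 0.002]
ft_force: [-0.3, 0.2, -1.1]
width: 0.059
```

Run:
```python
from fit import *
im=camera("wrist")[:,:,::-1]
cv2.imwrite("pics/w10.png",cv2.resize(im[40:260,200:440],None,fx=2.5,fy=2.5,interpolation=cv2.INTER_CUBIC))
s=read_state();print(s["tool_pos"],s["ft_force"],s["width"],s["t"])
```

```text
[0.55989023 0.1676584  0.13549047] [ 0.40486278 -0.49731761 -0.38113494] 0.05913760270536335 16.85
```

The picture limit is reached, so I'll go on by numbers. With 45 N the fingers stalled at 36.5 mm, which means the clip is at its stop and past the click. The jaws are open again, so I'll lift clear, check the tang spacing by image code, and return.

>>> move_arm(commands=[[0,0,-0.015,0,0.059],[0,0,-0.025,0,0.059],[0,0,-0.01,0,0.059]])

```text
t: 17.23
tool_pos: [0.5607, 0.168, 0.188]
ee_rot: [2.498, 1.904, 0.007]
ft_force: [-0.6, -0.3, -1.5]
width: 0.0592
```

```bash
python3 - <<'E'
from fit import *
g=cv2.cvtColor(cv2.imread("pics/w7.png"),cv2.COLOR_BGR2GRAY)[:,:533]
g7=cv2.resize(g,(320,360))  # original px minus 160
im=camera("wrist");g2=cv2.cvtColor(im,cv2.COLOR_RGB2GRAY)
print("open",[int(v) for v in g7[96:104,120:205].mean(0)])
for r in(90,98,106):print("now",r,[int(v) for v in g2[r-3:r+3,280:365].mean(0)])
E
python3 go.py .524 -.1615 .13 95.3 8
```

```text
open [69, 71, 71, 71, 70, 70, 69, 68, 68, 67, 65, 66, 95, 123, 110, 87, 92, 112, 125, 131, 136, 138, 140, 138, 127, 122, 129, 135, 133, 120, 108, 107, 107, 107, 106, 105, 106, 105, 101, 98, 100, 105, 114, 116, 114, 114, 112, 114, 117, 118, 118, 118, 119, 118, 118, 118, 133, 153, 158, 149, 135, 128, 105, 70, 66, 68, 71, 71, 70, 69, 68, 68, 68, 68, 68, 65, 69, 82, 94, 95, 93, 91, 91, 90, 87]
now 90 [67, 67, 67, 65, 66, 64, 64, 63, 59, 76, 114, 117, 93, 86, 92, 97, 105, 124, 135, 126, 116, 106, 109, 114, 115, 115, 117, 115, 117, 122, 125, 124, 107, 97, 96, 94, 94, 93, 92, 90, 92, 92, 98, 98, 98, 97, 96, 94, 95, 91, 91, 87, 82, 79, 77, 77, 78, 79, 93, 117, 113, 79, 61, 65, 68, 69, 68, 67, 66, 66, 65, 67, 65, 63, 66, 90, 101, 102, 101, 98, 91, 77, 75, 74, 85]
now 98 [69, 69, 67, 67, 66, 65, 66, 65, 62, 57, 99, 125, 127, 130, 133, 137, 133, 139, 152, 149, 131, 110, 103, 103, 103, 103, 102, 101, 112, 127, 133, 128, 110, 95, 119, 136, 137, 131, 127, 127, 128, 127, 125, 123, 125, 128, 135, 136, 136, 137, 137, 133, 128, 127, 124, 123, 123, 114, 115, 128, 103, 64, 64, 67, 68, 68, 66, 68, 66, 66, 67, 65, 64, 62, 62, 68, 71, 73, 73, 71, 63, 59, 75, 113, 131]
now 106 [68, 68, 68, 68, 67, 66, 64, 67, 63, 61, 69, 100, 115, 125, 132, 136, 134, 138, 153, 154, 136, 114, 124, 135, 125, 120, 120, 117, 120, 126, 129, 126, 109, 96, 120, 135, 136, 129, 126, 128, 127, 128, 124, 122, 125, 129, 133, 132, 134, 138, 136, 133, 129, 130, 126, 121, 121, 115, 118, 111, 78, 60, 64, 68, 70, 68, 67, 67, 67, 67, 66, 66, 65, 60, 100, 120, 113, 89, 65, 64, 61, 57, 86, 120, 132]
tcp [0.5609 0.168  0.1886] yaw 74.62 q6 -2.41 t 17.275 world d [-0.0369 -0.3295 -0.0586] dyaw 20.7
[-0.0409,0.0065,0.0073,-2.6],[-0.0412,0.0046,0.0073,-2.6],[-0.0414,0.0028,0.0073,-2.6],[-0.0414,0.0009,0.0073,-2.6],[-0.0414,-0.0010,0.0073,-2.6],[-0.0414,-0.0028,0.0073,-2.6],[-0.0412,-0.0047,0.0073,-2.6],[-0.0409,-0.0066,0.0073,-2.6],
```

The tang peaks were about 30 px apart (≈20 mm) when open. They are now about 12 px apart (≈8 mm), and stay so with the jaws off, so the clip is shut. Returning to the rest.

>>> move_arm(commands=[[-0.041,0.0065,0.001,-2.6,0.059],[-0.041,0.0045,0.003,-2.6,0.059],[-0.041,0.003,0.008,-2.6,0.059],[-0.041,0.001,0.009,-2.6,0.059],[-0.041,-0.001,0.009,-2.6,0.059],[-0.041,-0.003,0.009,-2.6,0.059],[-0.041,-0.0045,0.009,-2.6,0.059],[-0.041,-0.0065,0.009,-2.6,0.059],[0,0,0,0,0.059]])

```text
t: 18.4
tool_pos: [0.522, -0.1624, 0.127]
ee_rot: [-2.118, -2.318, 0.003]
ft_force: [0.4, 0.2, -1.3]
width: 0.0589
```

```bash
python3 go.py .524 -.1615 .095 95.3 1; python3 -c "
from workcell import *;s=read_state();print(s['ft_force'],s['width'])"
```

```text
tcp [ 0.522  -0.1624  0.127 ] yaw 95.16 q6 -1.48 t 18.4 world d [ 0.002   0.0009 -0.032 ] dyaw 0.1
[0.0007,0.0021,0.0320,-0.1],
[ 0.36333079  0.22946693 -1.30096278] 0.058866628993428316
```

Lower slowly onto the front rail so that it turns the pliers level.

>>> move_arm(commands=[[0.001,0.002,0.015,0,0.059],[0,0,0.015,0,0.059],[0,0,0.008,0,0.059],[0,0,0.008,0,0.059],[0,0,0.008,0,0.059],[0,0,0.008,0,0.059],[0,0,0.008,0,0.059],[0,0,0,0,0.059]])

```text
t: 19.4
tool_pos: [0.5248, -0.1591, 0.0575]
ee_rot: [-2.114, -2.323, 0.001]
ft_force: [-0.6, 0.1, -1.6]
width: 0.0589
```

Run:
```python
from workcell import *
import cv2
s=read_state();print(s['tool_pos'],s['ft_force'],s['width'])
im=camera("wrist")[:,:,::-1];cv2.imwrite("pics/w11.png",im)
g=cv2.cvtColor(im,cv2.COLOR_BGR2GRAY);c=cv2.HoughCircles(cv2.GaussianBlur(g,(3,3),0),cv2.HOUGH_GRADIENT,1,40,param1=100,param2=18,minRadius=8,maxRadius=26)
print(c)
for n in("w2","w3"):
    pass
g=cv2.cvtColor(cv2.imread("pics/w2.png"),cv2.COLOR_BGR2GRAY);print("w2",cv2.HoughCircles(cv2.GaussianBlur(g,(3,3),0),cv2.HOUGH_GRADIENT,1,40,param1=100,param2=18,minRadius=8,maxRadius=26))
```

```text
[ 0.52482967 -0.15912722  0.05754137] [-0.58168781  0.11585707 -1.59493281] 0.05885620917317867
[[[317.5 154.5  14.7]]]
w2 [[[309.5 150.5  19.2]]]
```

Run:
```python
from fit import *
from scipy.spatial.transform import Rotation as Ro
s=read_state();R=Ro.from_rotvec(s["ee_rot"]).as_matrix()
for th in range(0,45,5):
    t=np.radians(th);r=[]
    for x,h in((0,8),(62,5)):
        a=x+66;r.append(proj("wrist",[s["tool_pos"]+R@(np.array([0,-a*np.cos(t)-h*np.sin(t),-18+a*np.sin(t)-h*np.cos(t)])/1000)])[0][1].round(0))
    print(th,r)
g=cv2.cvtColor(cv2.imread("pics/w11.png"),cv2.COLOR_BGR2GRAY)
hsv=cv2.cvtColor(cv2.imread("pics/w11.png"),cv2.COLOR_BGR2HSV)
for u in(270,278,286,294,340,348,356,364):print(u,[int(v) for v in hsv[0:130:6,u,1]])
```

```text
0 [np.float64(150.0), np.float64(-82.0)]
5 [np.float64(148.0), np.float64(-60.0)]
10 [np.float64(148.0), np.float64(-39.0)]
15 [np.float64(149.0), np.float64(-19.0)]
20 [np.float64(151.0), np.float64(1.0)]
25 [np.float64(154.0), np.float64(20.0)]
30 [np.float64(159.0), np.float64(39.0)]
35 [np.float64(164.0), np.float64(57.0)]
40 [np.float64(170.0), np.float64(74.0)]
270 [150, 149, 134, 137, 9, 2, 47, 68, 103, 130, 129, 123, 0, 5, 2, 5, 2, 5, 5, 5, 4, 2]
278 [139, 139, 133, 137, 4, 1, 1, 4, 0, 2, 0, 2, 4, 2, 4, 2, 0, 2, 0, 6, 4, 3]
286 [144, 143, 148, 138, 132, 2, 2, 5, 3, 3, 5, 4, 2, 0, 2, 2, 0, 8, 2, 0, 4, 2]
294 [148, 141, 137, 135, 127, 123, 125, 130, 138, 137, 140, 145, 5, 2, 4, 5, 2, 6, 4, 2, 4, 4]
340 [153, 153, 153, 146, 147, 152, 152, 152, 150, 142, 149, 139, 77, 3, 2, 5, 2, 0, 4, 2, 2, 8]
348 [154, 154, 156, 152, 154, 2, 1, 5, 4, 5, 3, 0, 0, 4, 2, 2, 0, 4, 6, 4, 4, 2]
356 [153, 151, 137, 148, 2, 3, 1, 1, 1, 3, 4, 2, 2, 2, 4, 2, 2, 6, 4, 5, 5, 2]
364 [149, 146, 137, 144, 4, 4, 24, 48, 100, 126, 144, 143, 124, 3, 6, 6, 0, 0, 4, 3, 1, 1]
```

Tips are at v≈23 and the pivot at v≈154.5, so the tilt is down to about 25° and levelling works. Continuing.

>>> move_arm(commands=[[0,0,0.008,0,0.059],[0,0,0.008,0,0.059],[0,0,0.007,0,0.059],[0,0,0.006,0,0.059],[0,0,0,0,0.059],[0,0,-0.008,0,0.059],[0,0,0,0,0.059]])

```text
t: 20.32
tool_pos: [0.5254, -0.1592, 0.0381]
ee_rot: [2.114, 2.323, 0.001]
ft_force: [-0.6, -0.7, -1.5]
width: 0.059
```

```bash
python3 go.py .5121 -.1625 .018 95.3 1
python3 - <<'E'
from workcell import *
import cv2
s=read_state();print(s['ft_force'],s['width'])
im=camera("wrist")[:,:,::-1];cv2.imwrite("pics/w12.png",im)
hsv=cv2.cvtColor(im,cv2.COLOR_BGR2HSV)
c=lambda g:cv2.HoughCircles(cv2.GaussianBlur(g,(3,3),0),cv2.HOUGH_GRADIENT,1,40,param1=100,param2=18,minRadius=8,maxRadius=26)
print(c(cv2.cvtColor(im,cv2.COLOR_BGR2GRAY)))
for v in(5,15,30):print(v,[int(x) for x in hsv[v,230:400:5,1]])
E
```

```text
tcp [ 0.5254 -0.1592  0.0381] yaw 95.4 q6 -1.48 t 20.325 world d [-0.0133 -0.0033 -0.0201] dyaw -0.1
[-0.0021,-0.0136,0.0201,0.1],
[-0.55339065 -0.69757236 -1.48126167] 0.05900114029275278
[[[317.5 146.5  18. ]
  [364.5 117.5  14.7]]]
5 [140, 143, 141, 142, 147, 148, 3, 1, 3, 3, 2, 133, 126, 130, 141, 148, 148, 144, 137, 139, 142, 145, 148, 145, 143, 2, 3, 3, 1, 3, 153, 145, 128, 124]
15 [126, 129, 133, 137, 138, 139, 3, 3, 1, 3, 2, 82, 127, 127, 139, 145, 147, 142, 140, 150, 156, 154, 155, 148, 67, 8, 3, 1, 3, 2, 144, 140, 135, 130]
30 [125, 123, 122, 128, 133, 130, 88, 4, 3, 0, 4, 127, 128, 140, 149, 155, 154, 149, 145, 147, 155, 155, 155, 145, 147, 4, 1, 0, 3, 119, 140, 141, 143, 147]
```

>>> move_arm(commands=[[-0.002,-0.0135,0,0,0.059],[0,0,0,0,0.059],[0,0,0.008,0,0.059],[0,0,0.006,0,0.059],[0,0,0.004,0,0.059],[0,0,0.002,0,0.059],[0,0,0,0,0.059]])

```text
t: 21.25
tool_pos: [0.5123, -0.1623, 0.0176]
ee_rot: [2.114, 2.324, 0.0]
ft_force: [-0.7, 0.5, 3.4]
width: 0.0592
```

```bash
python3 go.py .5121 -.1625 .018 95.3 1
python3 - <<'E'
from workcell import *
import cv2
s=read_state();print(s['ft_force'],s['width'])
im=camera("wrist")[:,:,::-1];cv2.imwrite("pics/w13.png",im)
c=lambda g:cv2.HoughCircles(cv2.GaussianBlur(g,(3,3),0),cv2.HOUGH_GRADIENT,1,40,param1=100,param2=18,minRadius=14,maxRadius=26)
print(c(cv2.cvtColor(im,cv2.COLOR_BGR2GRAY)))
E
```

```text
tcp [ 0.5123 -0.1623  0.0176] yaw 95.43 q6 -1.47 t 21.25 world d [-0.0002 -0.0002  0.0004] dyaw -0.1
[-0.0002,-0.0002,-0.0004,0.1],
[-0.73779946  0.51556831  3.36505612] 0.059167770502680614
[[[316.5 149.5  19.3]]]
```

Seated: the pivot is at (316.5,149.5) with r=19.3, as it was at the grasp. Releasing and backing off to the first viewing height.

>>> move_arm(commands=[[0,0,0,0,0.062],[0,0,0,0,0.066],[0,0,0,0,0.075],[0,0,0,0,0.0854],[0,0,0,0,0.0854],[0,0,-0.02,0,0.0854],[0,0,-0.04,0,0.0854],[0,0,-0.06,0,0.0854],[0,0.015,-0.06,0,0.0854],[0,0,0,0,0.0854],[0,0,0,0,0.0854]])

```text
t: 22.68
tool_pos: [0.5264, -0.1608, 0.197]
ee_rot: [-2.114, -2.323, -0.0]
ft_force: [0.0, 1.0, -1.7]
width: 0.0855
```

Run:
```python
from fit import *
s=read_state();print(s['tool_pos'],s['ft_force'],s['width'],s['t'])
im=camera("wrist")[:,:,::-1].copy();cv2.imwrite("pics/w14.png",im)
g=cv2.GaussianBlur(cv2.cvtColor(im,cv2.COLOR_BGR2GRAY),(3,3),0)
print(cv2.HoughCircles(g[90:160,280:370],cv2.HOUGH_GRADIENT,1,40,param1=100,param2=12,minRadius=5,maxRadius=14))
o={"wrist":[(0,0,46,326,121),(62,0,42,325,37)]}
print("expected pivot/tips/handle ends",proj("wrist",world((.44583,-.1682,-3.0488),[(0,0,46),(62,0,42),(-112,0,44)])).round(0).tolist())
hsv=cv2.cvtColor(im,cv2.COLOR_BGR2HSV)
for v in range(28,62,6):
    x=np.where(hsv[v,270:380,1]<60)[0]+270;print(v,x.tolist())
# side/scene change vs start around pliers
for n,(x,y,w,h) in(("side",(265,185,90,80)),("scene",(290,265,100,80))):
    a=cv2.imread(f"pics/{n}0.png")[y:y+h,x:x+w].astype(int);b=camera(n)[:,:,::-1];cv2.imwrite(f"pics/{n}_end.png",b)
    d=abs(a-b[y:y+h,x:x+w]).max(2);print(n,"changed px",(d>50).sum(),"of",d.size)
# bystanders in scene
    a=cv2.imread(f"pics/{n}0.png").astype(int)
    for m,(u,v) in {"scene":{"tape":(402,253),"brush":(338,236),"sd":(278,185),"sd2":(468,200)},"side":{"tape":(227,268),"brush":(290,294),"sd":(367,370),"sd2":(100,318)}}[n].items():
        d=abs(a-b)[v-22:v+22,u-32:u+32].max(2);print(n,m,(d>50).sum())
```

```text
[ 0.52642537 -0.16075182  0.19697012] [ 0.0327652   0.99115682 -1.67685794] 0.08553618931822653 22.675
[[[36.5 31.5  8.2]]]
expected pivot/tips/handle ends [[318.0, 122.0], [318.0, 35.0], [317.0, 256.0]]
28 []
34 []
40 [288, 289, 290, 291, 292, 293, 294, 295, 296, 337, 338, 339, 340, 341, 342, 343, 344, 345]
46 [289, 290, 291, 292, 293, 294, 295, 296, 297, 298, 299, 334, 335, 336, 337, 338, 339, 340, 341, 342, 343, 344, 345]
52 [289, 290, 291, 292, 293, 294, 295, 296, 297, 298, 299, 334, 335, 336, 337, 338, 339, 340, 341, 342, 343, 344]
58 [290, 291, 292, 293, 294, 295, 296, 297, 298, 299, 300, 334, 335, 336, 337, 338, 339, 340, 341, 342, 343]
side changed px 531 of 7200
side tape 0
side brush 0
side sd 0
side sd2 0
scene changed px 264 of 8000
scene tape 36
scene brush 487
scene sd 0
scene sd2 0
```

Run:
```python
from fit import *
print(proj("scene",[(.526,-.16,z) for z in(.2,.3,.4)]).round(0).tolist(), "brush box 306-370,214-258")
a=cv2.imread("pics/scene0.png").astype(int);b=cv2.imread("pics/scene_end.png").astype(int)
d=(abs(a-b)[214:258,306:370].max(2)>50);ys,xs=np.where(d);print("changed cols",xs.min()+306,xs.max()+306,"rows",ys.min()+214,ys.max()+214, "left-half (bristles) changed",d[:,:20].sum())
from workcell import r
print(r.sign_off())
```

```text
[[347.0, 238.0], [348.0, 202.0], [348.0, 161.0]] brush box 306-370,214-258
changed cols 326 369 rows 214 245 left-half (bristles) changed 0
the job is handed in; nothing more can be done
None
```

The clip is shut and the pliers are back flat across the two rails. I handed the job in at about 22.8 s of the 45 s allowed.

**What I did:** The tool could only point straight down. So I held the sprung pliers lightly and pivoted them nose-down in the grip, to about 40°, by pressing their tails on the top edge of the guard. I then reached over the guard, squeezed the tangs with 45 N, let the jaws open and came away. Lowering them onto the front rail turned them level again before I let go.

**Last checks:**
- **Clip:** The fingers stalled at 36.5 mm, which fits the clip being at its stop. With the jaws off, the tangs were about 8 mm apart, against about 20 mm in the open view before. I did not look at the clip again after leaving it.
- **Pliers:** The pivot was within about 1.5 px of where it should lie, and the jaws were open as before.
- **Bystanders:** The tape, the brush and both screwdrivers showed no change in the side view. The scene view did show changes at the brush, with none at its bristle end, and a few at the tape. The gripper projects over that spot, which probably explains those at the brush.
- **Pliers area:** The pictures around the rest also differed from the start (531 pixels in the side view, 264 in the scene view). I put that down to the arm and its shadow but did not confirm it.

After the 12-picture limit, the final checks were made by image code and not by eye.

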